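Clear the spirit level off the tube and close the swing-bolt saddle

TASK

The tube still has to be secured in the open saddle of the pipe stand, but the spirit level is sitting on it in the way: lift the level off and stand it gently, upright, on the green mat. Then swing the saddle's hinged strap over the tube, press it fully home, and swing the bolt upright into the strap's slot so that only its nut is left to tighten. Leave the spanner, the brass adaptor, the bottle and the spare gauge where they are.

Things in the scene. Friction and masses are not known exactly. Their poses are not given: they have to be found in the camera images.
- saddle (a point): Open saddle of the pipe stand: point on the tube's axis in mid-saddle, 75 mm above the bench. x runs along the tube, away from the robot, y to the strap's hinge, z up; offsets (x, y, z) in mm below are in this frame. The steel tube (34 diameter, x from -108 to 210) and the blue lower half (32 wide along x, y from -64 to 43, top 2 below this point) are fixed.
- stand: The whole stand, fixed; same axes, origin on the bench 75 mm under saddle. Its grey base plate is 12 mm thick, x from -62 to 212, y from -75 to 75. A second, identical saddle at x = 150 is already closed, its bolt in the slot: it shows the finished state. A dial gauge, 100 mm across, stands at x = 230 to 275.
- strap (a joint): Angle (rad) of the open saddle's blue hinged strap: 0 is home on the tube against a firm stop; positive is open. Starts laid back at 2.2 to 2.6 on the +y side; its limit is 2.75. Stiff hinge: it stays where it is left, never falls shut, and takes up to 0.32 N m to turn (4 N at the ear).
- strap_hinge (a point): Point on the strap's hinge axis, which is parallel to the tube, at (0, 34, 0) from the saddle point. The strap's arch over the tube is 36 mm wide along x and, when home, 27 mm in outer radius about the tube's axis.
- strap_ear (a point): Middle of the flat slotted ear at the strap's free end, moving with it; home it is at (0, -50, 9), 84 from the hinge axis. The ear is 36 wide along x, 14 thick (top at z = 16 when home), y from -24 to -68. Its slot, 14 wide, runs from y = -48 out to the free end. The lower half stands close under it: fingers holding its sides get in the way at the end; press its top down.
- bolt (a joint): Angle (rad) of the swing bolt: 0 is upright at the bottom of the slot, positive leans outwards to -y (1.57 is level). Starts at 1.1 to 1.6. Stiff: it stays where it is left and takes up to 0.14 N m to turn. The nut passes the ear's end with only 3 mm to spare when the strap is home; if the strap is not quite home the nut strikes the ear and the bolt cannot enter.
- bolt_pivot (a point): Point on the bolt's pivot axis, which is parallel to the tube, at (0, -56, -20) from the saddle point, between the two cheeks of the lower half's fork. The bolt's shank is 10 mm in diameter and ends 71 mm from the pivot.
- bolt_nut (a point): Centre of the round knurled brass nut on the bolt, 28 mm in diameter, 24 long along the bolt, 53 from the pivot; z points along the bolt to its free end. Upright in the slot it is at (0, -56, 33), its underside 5 above the ear: fingers holding its sides reach past it and strike the ear before it is upright, so the last part needs another hold or a push from outside.
- level_mid (a point): Centre of the red spirit level, a block 150 mm long (x), 30 wide (y), 38 high, 0.25 to 0.45 kg, yellow-green vial on top. A groove under it straddles the tube: there this point is 34 mm above the tube's axis and the tube's top is 17 mm below it. It lies along the tube over the open saddle, its middle up to 30 mm either way along it.
- mat: Dark green rubber mat, 220 (x) by 130 (y) by 4 mm thick, fixed flat on the bench at the left or right of the stand; the origin is the centre of its underside. The level's place.
- tray: Orange tray of brass fittings, 200 by 130 by 45 high, fixed; on the side where the mat is not. Origin under its centre.
- spanner_grip (a point): A point on the steel spanner (190 long, 8 thick) lying on the bench to the bolt side of the stand. Leave it alone.
- adaptor: Brass pipe adaptor, 42 in diameter, 62 high, standing on the hinge side of the stand; origin under its centre. Leave it alone.
- bottle1: The nearer of two green glass bottles, 62 in diameter, 210 high; origin under its centre. Leave it alone.
- spare_gauge: Pressure gauge lying dial up, 100 in diameter, 42 high; origin under its centre. Leave it alone.
Things that resemble listed ones, but are neither listed nor needed, are in the scene too. Leave any pink look-alike of the part that bears level_mid alone.

How it is judged:
By the outcome, as a careful person would: the job done as asked, in the order asked, and still so for the second after the job is handed in, with the robot touching nothing.
It also fails if it takes over 72 s, if anything falls off the work surface, if the arm or the gripper's body presses on something with over 40 N, if the wrist force passes 120 N, or if a joint passes its speed limit or range.

ROBOT

A 7-joint arm with a two-finger parallel gripper is mounted at the origin on the work surface. World frame = base frame: x ahead of the robot, y to its left, z up, the work surface at z = 0. Lengths are in mm, angles in rad, forces in N, time in s.
With the tool pointing down it reaches from about 400 to 875 mm from the base axis. Payload 4.4 kg.
Tool frame: the origin (TCP) lies midway between the tips of the shut fingers; the grasp point (between the pads) lies 19 mm behind it (ctrl.pinch_z is the distance from the TCP to the grasp point, in mm); z points along the fingers, y is the line along which they close (so a half turn about z gives the same grasp; the last joint's range is limited). The gripper opens to 85 mm and grips with 20 to 120 N. Pads are 22 mm wide; open, the fingers measure 114 mm over their backs; the gripper's body (76 mm by 85 mm) begins 54 mm behind the grasp point. The pads swing forward as they close: fully open they stand 13 mm farther back than shut.
Start: joints at [-0.066, 0.628, 0.038, 1.517, -0.027, 0.996, -0.02], TCP at [650.014, 0.027, 231.313] pointing down, gripper open.
Joint ranges: [-3.06, 3.06], [-0.37, 2.12], [-1.25, 1.32], [0.18, 2.47], [-1.1, 4.24], [0.23, 1.98], [-2.94, 2.94]. Speed limits (rad/s): [2.57, 2.57, 3.14, 3.14, 3.14, 3.14, 3.14].

INTERFACE

Orientations are given as [roll, pitch, yaw] about the fixed x, y, z axes, in that order (R = Rz(yaw) Ry(pitch) Rx(roll)).
In Python, from cell import read_state, cams, order, ctrl gives the robot as it stands.
- The arm moves only by the tool move_arm, never from a script. Its argument "targets" is text: rows parted by semicolons, each of 7 numbers parted by spaces: the gripper's target within -1 to 1 (fully open at 1, half-way at 0, shut at -1), then the shift along the tool's x, y, z in cm, then the turn, a rotation vector about the tool's x, y, z in degrees. A call has 1 to 5 rows; each row shifts and turns the commanded pose from where the row before left it, along the tool's axes as they then stand; what a row does not reach is not made up. A row lasts 1/12 s, in which the tool goes at most 41.7 mm and 7.16 degrees, less where a joint would pass 70% of its speed; a pose out of reach is approached as far as the arm can. A call with a gripper value outside its range is refused whole. The fingers move at their own pace and stop on an object; the grip force is fixed at half the most. Time passes only in rows, so rows that do not move let the fingers close. It gives the time, the measured TCP pose, the force, the opening and the grip force at its end, in the units of the state.
- read_state(): the state, without advancing time (a new reading comes with each control period).
- cams.get_image(name): name is "scene" or "side" or "wrist"; returns a dict with "color" (400x640x3 uint8, red, green, blue), "fovy" (degrees; the focal length in pixels is half the picture's height over the tangent of half this angle, whatever the lens; pixels are square), "cx", "cy" (the principal point, pixels), "rvec" (rotation vector, rad) and "tvec" (3), from world to camera coordinates, as OpenCV has them. Camera axes: x right, y down, z forward; pixel columns grow to the right and rows downward; lengths in mm; the calibration is good to about 2 mm. The wrist camera is an equidistant fisheye: a pixel r from the principal point sees the ray r / f radians off the axis. A picture is of the moment at which its call begins. There is no depth.
- order.finish_job(): hands the job in; it is judged then, once.
The state is a dict: "clock": time; "qpos": joint angles; "qd": joint speeds; "tau": joint torques, N m; "eef_pos": TCP position; "tool_rot": TCP orientation; "force": force on the tool from outside, world axes, zero at the start; "torque": the same for the moment, N m; "width": finger opening in mm; "gripper_force": force on a finger pad.
Only numpy, scipy, OpenCV 4.12 (cv2) and the standard library are available. Lean on these libraries where they do the work, as an engineer would, in place of code of your own. Each camera call takes 0.05 s, during which the arm holds its last target. There are 200 camera calls.

## Working session

There is one attempt and no reset: what is moved stays moved. The work goes in short steps, Python scripts to look and compute and a tool call to move; the robot and the scene stay as the last step left them, time stands still between calls to the robot, and variables do not carry over. Pictures are saved under pics/ and viewed, at most 13 in all, crops included, and the job is handed in when it is done.

Besides the shell and the picture viewer there is one more tool, called after "Emit:" as name(argument=value, ...), one argument or row to a line, values as JSON. move_arm: Moves the arm, as the interface text tells. Its arguments: {"type":"object","properties":{"targets":{"type":"string"}},"required":["targets"]}

```bash
mkdir -p pics
cat > h.py <<'E'
import numpy as np, cv2
from cell import read_state, cams, order, ctrl
def snap(n,fn=None,crop=None,s=1):
    im=cams.get_image(n); c=im["color"][:,:,::-1]
    if fn:
        d=c
        if crop: d=c[crop[1]:crop[3],crop[0]:crop[2]]
        cv2.imwrite("pics/"+fn,cv2.resize(d,None,fx=s,fy=s,interpolation=cv2.INTER_CUBIC))
        np.savez("pics/"+fn+".npz",**im)
    return im
def load(fn): return dict(np.load("pics/"+fn+".npz"))
def f(im): return im["color"].shape[0]/2/np.tan(np.radians(float(im["fovy"]))/2)
def cam(im):
    R=cv2.Rodrigues(np.array(im["rvec"],float))[0]; t=np.array(im["tvec"],float).ravel(); return R,t
def ray(im,u,v):
    R,t=cam(im); d=np.array([(u-im["cx"])/f(im),(v-im["cy"])/f(im),1.]); return -R.T@t, R.T@d
def onz(im,u,v,z):
    o,d=ray(im,u,v); return o+d*(z-o[2])/d[2]
def proj(im,P):
    R,t=cam(im); p=R@np.array(P,float)+t; return np.array([im["cx"]+f(im)*p[0]/p[2],im["cy"]+f(im)*p[1]/p[2]])
def tri(l):
    A=np.zeros((3,3));b=np.zeros(3)
    for im,u,v in l:
        o,d=ray(im,u,v); d=d/np.linalg.norm(d); M=np.eye(3)-np.outer(d,d); A+=M;b+=M@o
    return np.linalg.solve(A,b)
E
python3 - <<'E'
from h import *
for n in("scene","side"):
    im=snap(n,n+"0.png",None,1.25); R,t=cam(im); print(n,im["fovy"],-R.T@t,R[2])
s=read_state(); print(s["tool_rot"],s["width"],s["force"],ctrl.pinch_z)
E
```

```text
scene 42.546524375771796 [1591.8800398  -602.67247084  877.27602643] [-0.74808332  0.39896584 -0.53028068]
side 47.593322419421426 [ 376.5376398  1093.45698777  857.23894428] [ 0.07662418 -0.82319971 -0.56255753]
[-3.13992029e+00 -2.39601321e-06  1.57079891e+00] 85.49686904192622 [-0.20501766  0.08635525 -0.54633341] 18.700000000000003
```

View pics/scene0.png

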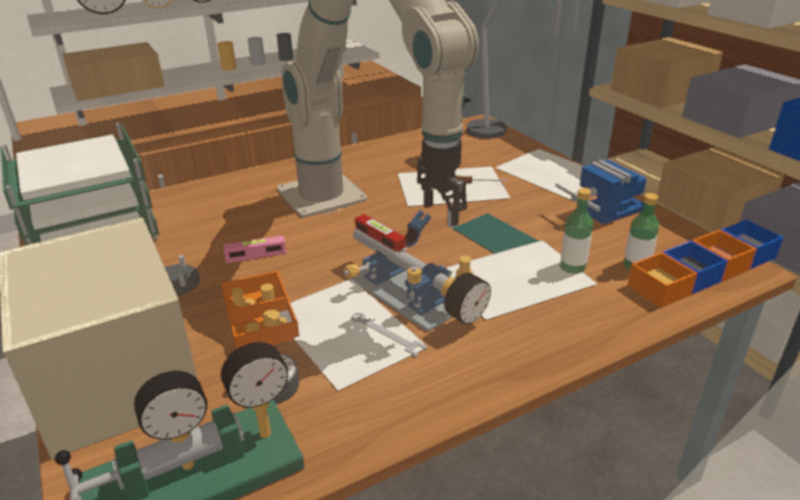

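View pics/side0.png

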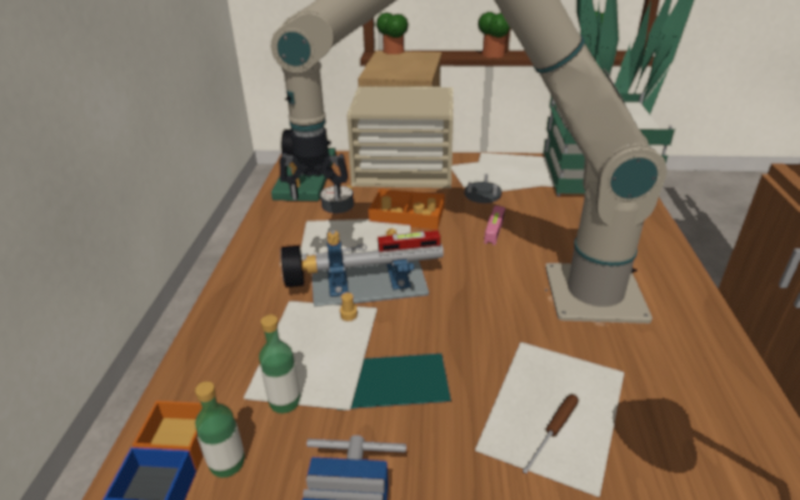

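Scene view: the red level with its vial lies on the tube of the blue stand at (380,231). The pink one at (255,248) is lying on the bench, so it's the look-alike. The level is the red one, at (410,242) in the side view. The mat is on the +y side, at (497,232) in scene and (402,380) in side. I'll confirm this in enlarged crops.

Run:
```python
from h import *
for n,c in(("scene",(264,160,399,261)),("side",(215,172,365,250))):
    im=load(n+"0.png"); d=im["color"][c[1]:c[3],c[0]:c[2],::-1]
    s=5.9 if n=="scene" else 5.3
    cv2.imwrite(f"pics/{n}0c.png",cv2.resize(d,None,fx=s,fy=s,interpolation=cv2.INTER_CUBIC))
```

```text
(no output)
```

View pics/scene0c.png

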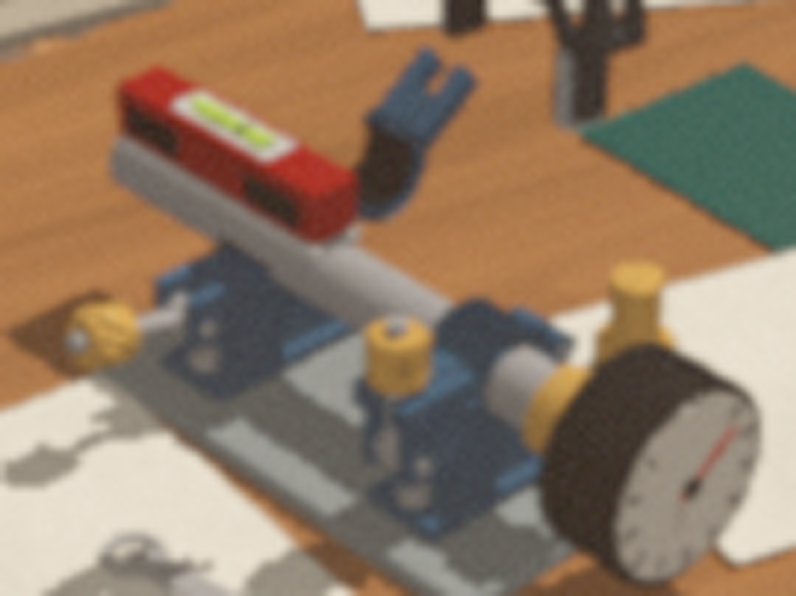

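View pics/side0c.png

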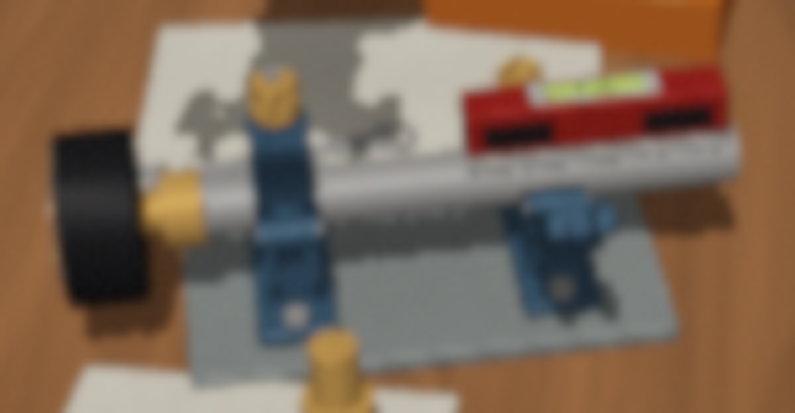

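```bash
cat > fit.py <<'E'
from h import *
from scipy.optimize import least_squares
S=load("scene0.png");D=load("side0.png")
def s(u,v): return np.array([264+u/5.9,160+v/5.9])
def d(u,v): return np.array([215+u/5.3,172+v/5.3])
def pts(p):
    X,Y,yaw,lx,th,b=p
    W=lambda x,y,z: np.array([X+x*np.cos(yaw)-y*np.sin(yaw),Y+x*np.sin(yaw)+y*np.cos(yaw),z+75])
    ear=lambda x,a,c: W(x,34+a*np.cos(th)+c*np.sin(th),-a*np.sin(th)+c*np.cos(th))
    bo=lambda r: W(0,-56-r*np.sin(b),-20+r*np.cos(b))
    return [(D,d(193,380),W(212,75,-63)),(D,d(678,327),W(-62,75,-63)),(D,d(472,152),W(lx+75,15,15)),(D,d(727,130),W(lx-75,15,15)),
    (D,d(740,157),W(-108,0,0)),(D,d(274,97),W(150,-56,33)),(S,s(398,357),W(150,-56,33)),(S,s(397,326),W(150,-56,51)),
    (S,s(105,333),bo(53)),(S,s(75,340),bo(71)),(S,s(430,52),ear(-12.5,-102,9)),(S,s(468,79),ear(12.5,-102,9)),
    (S,s(120,88),W(lx-75,-15,53)),(S,s(157,68),W(lx-75,15,53)),(S,s(357,180),W(lx+75,15,53)),(S,s(320,205),W(lx+75,-15,53)),(S,s(312,240),W(lx+75,-15,15)),(D,d(603,215),ear(-18,-102,9))][:17]
r=least_squares(lambda p:np.concatenate([proj(i,w)-q for i,q,w in pts(p)]),[600,0,0,0,2.4,1.3],loss="soft_l1",x_scale=[100,100,.1,10,.1,.1])
print(r.x.round(3)); print(r.fun.reshape(-1,2).round(1))
E
python3 fit.py
python3 - <<'E'
from h import *
S=load("scene0.png");D=load("side0.png")
for im,l in((S,[(582,132),(743,62),(780,250)]),):
    for u,v in l: print(onz(im,264+u/5.9,160+v/5.9,4))
for u,v in[(365,358),(443,354),(450,400),(352,405)]: print(onz(D,u/1.25,v/1.25,4))
E
```

```text
[ 4.73048e+02 -2.67110e+01  2.37000e-01 -2.52670e+01  2.56700e+00
  1.32400e+00]
[[-0.7  0.4]
 [ 0.2 -0.6]
 [-1.8  3.7]
 [-0.4  2.4]
 [-1.6 -1.7]
 [-0.5 -0.3]
 [-0.1 -1.1]
 [ 0.1 -1.5]
 [-0.8 -0.1]
 [-0.7 -0.1]
 [ 0.5  0.6]
 [-0.1 -1. ]
 [-1.5 -1.4]
 [-0.  -1.4]
 [ 0.4 -1.6]
 [-1.2 -2. ]
 [ 0.3  3.6]]
[367.45907596 228.16962724   4.        ]
[347.58083157 353.34091314   4.        ]
[523.13565803 251.1957346    4.        ]
[522.50557469 251.12213646   4.        ]
[360.19518721 230.62003753   4.        ]
[346.04705506 353.21991834   4.        ]
[532.44607979 376.16885613   4.        ]
```

```bash
sed -i 's/(D,d(472,152),W(lx+75,15,15)),(D,d(727,130),W(lx-75,15,15)),/(D,d(727,70),W(lx-75,-15,53)),/; s/,(S,s(312,240),W(lx+75,-15,15))//; s/\[:17\]/[:15]/' fit.py; python3 fit.py
```

```text
[ 4.72894e+02 -2.62200e+01  2.33000e-01 -2.21940e+01  2.56000e+00
  1.33100e+00]
[[-0.8  0.3]
 [ 0.1 -0.5]
 [-3.3 -2. ]
 [-1.5 -1.5]
 [-0.5 -0.3]
 [-0.2 -1.1]
 [-0.  -1.5]
 [-0.8 -0.1]
 [-0.8 -0.1]
 [ 0.6  0.5]
 [ 0.  -1.1]
 [-0.6 -1.1]
 [ 0.9 -1.2]
 [ 1.2 -1.3]
 [-0.4 -1.6]]
```

Emit:
move_arm(
  targets="1 -0.6 -3.9 -0.8 0 0 0;1 -0.6 -3.9 -0.8 0 0 0;1 -0.6 -3.9 -0.8 0 0 0;1 -0.6 -3.9 -0.8 0 0 0;1 -0.7 -3.9 -0.8 0 0 0",
)

```text
clock: 0.52
eef_pos: [452.7, -31.0, 271.1]
tool_rot: [-3.14, -0.0, 1.571]
force: [0.9, 0.1, 1.3]
width: 85.3
gripper_force: 0.0
```

Emit:
move_arm(
  targets="1 0 0 0 0 0 6.4;1 0 0 0 0 0 6.4;1 0 0 0 0 0 6.4;1 0 0 0 0 0 6.4;1 0 0 0 0 0 6.4",
)

```text
clock: 0.93
eef_pos: [454.7, -31.0, 271.2]
tool_rot: [-3.141, 0.0, 1.007]
force: [0.4, 0.0, 0.5]
width: 85.1
gripper_force: 0.0
```

Emit:
move_arm(
  targets="1 0 0 0 0 0 6.4;1 0 0 0 0 0 6.4;1 0 0 0 0 0 6.4;1 0 0 0 0 0 6.4;1 0 0 0 0 0 6.4",
)

```text
clock: 1.35
eef_pos: [454.7, -30.9, 271.1]
tool_rot: [-3.141, 0.001, 0.448]
force: [-0.5, 0.8, -0.3]
width: 85.8
gripper_force: 0.0
```

Emit:
move_arm(
  targets="0.4 0 0 0 0 0 6.4;0.4 0 0 0 0 0 6.3;0.4 0 0 0 0 0 0;0.4 0 0 0 0 0 0;0.4 0 0 0 0 0 0",
)

```text
clock: 1.77
eef_pos: [454.9, -30.9, 271.2]
tool_rot: [-3.141, 0.0, 0.235]
force: [-0.3, 0.8, 0.1]
width: 59.9
gripper_force: 0.0
```

Run:
```python
from h import *
im=snap("wrist","w1.png",None,1.25); s=read_state(); print(s["eef_pos"],s["tool_rot"],s["width"],s["clock"],s["qpos"]); R,t=cam(im); print(-R.T@t,R[2],im["fovy"],im["cx"],im["cy"])
```

```text
[454.90603567 -30.90974136 271.20362769] [-3.14144259e+00  2.71375206e-04  2.34414375e-01] 59.937145856304824 1.8167 [-0.262125    0.31448167  0.35289261  1.98750744 -0.14124147  0.86308902
 -1.16940578]
[518.61637171 -14.97664806 412.97772374] [-0.25371793 -0.06037378 -0.96539226] 65.70646984690485 316.30915082547796 205.35373935570786
```

View pics/w1.png

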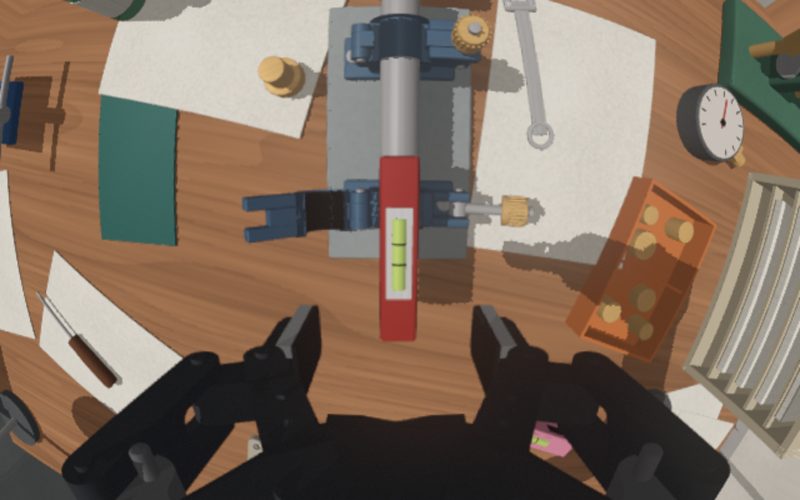

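Wrist view: the red level spans (399,157)–(398,340). The mat is at left, (101,95)–(177,245). The strap is laid back with its ear tips at (244,220), and the bolt nut is at (515,211). Refining with these.

```bash
cat > wfit.py <<'E'
from h import *
from scipy.optimize import least_squares
def wproj(im,P):
    R,t=cam(im); p=R@np.array(P,float)+t; r=np.hypot(p[0],p[1]); k=f(im)*np.arctan2(r,p[2])/r
    return np.array([im["cx"]+k*p[0],im["cy"]+k*p[1]])
def won(im,u,v,z):
    R,t=cam(im); q=np.array([u-im["cx"],v-im["cy"]]); r=np.hypot(*q); a=r/f(im)
    d=R.T@np.array([q[0]/r*np.sin(a),q[1]/r*np.sin(a),np.cos(a)]); o=-R.T@t; return o+d*(z-o[2])/d[2]
E
cat > fit2.py <<'E'
from wfit import *
I=load("w1.png"); w=lambda u,v: np.array([u,v])/1.25
def pts(p):
    X,Y,yaw,lx,th,b=p
    W=lambda x,y,z: np.array([X+x*np.cos(yaw)-y*np.sin(yaw),Y+x*np.sin(yaw)+y*np.cos(yaw),z+75])
    ear=lambda x,a,c: W(x,34+a*np.cos(th)+c*np.sin(th),-a*np.sin(th)+c*np.cos(th))
    bo=lambda r: W(0,-56-r*np.sin(b),-20+r*np.cos(b))
    return [(w(381,157),W(lx+75,15,53)),(w(419,156),W(lx+75,-15,53)),(w(380,340),W(lx-75,15,53)),(w(415,340),W(lx-75,-15,53)),
    (w(329,258),W(-62,75,-63)),(w(468,258),W(-62,-75,-63)),(w(474,29),W(150,-56,51)),(w(515,211),bo(53)),(w(528,211),bo(71)),(w(243,203),ear(12.5,-102,2)),(w(244,236),ear(-12.5,-102,2))]
r=least_squares(lambda p:np.concatenate([wproj(I,W)-q for q,W in pts(p)]),[472,-26,.233,-22,2.56,1.33],loss="soft_l1",x_scale=[100,100,.1,10,.1,.1])
print(r.x.round(3)); print(r.fun.reshape(-1,2).round(1))
for u,v in[(101,95),(177,109),(177,245),(101,240)]: print(won(I,u/1.25,v/1.25,4).round(0))
E
python3 fit2.py
```

```text
[ 4.71327e+02 -2.90520e+01  2.27000e-01 -2.60520e+01  2.65100e+00
  1.53500e+00]
[[-1.5 -1.7]
 [ 1.  -0.6]
 [-0.3  1.8]
 [ 0.7  2. ]
 [-0.5  0.6]
 [-1.2  1.5]
 [ 1.2 -1.2]
 [-2.1 -0.7]
 [ 1.6 -0.1]
 [-0.4  1.3]
 [ 0.5 -0.6]]
[533. 379.   4.]
[525. 247.   4.]
[364. 221.   4.]
[341. 352.   4.]
```

Emit:
move_arm(
  targets="0.4 -0.7 0.1 3 0 0 0;0.4 0 0 4 0 0 0;0.4 0 0 4 0 0 0;0.4 0 0 3.4 0 0 0;0.4 0 0 1.5 0 0 0",
)

```text
clock: 2.23
eef_pos: [446.1, -33.4, 108.9]
tool_rot: [-3.14, 0.005, 0.234]
force: [-1.0, 0.2, -1.3]
width: 59.6
gripper_force: 0.0
```

Emit:
move_arm(
  targets="0.4 0 0 1.5 0 0 0;-1 0 0 0 0 0 0;-1 0 0 0 0 0 0;-1 0 0 0 0 0 0;-1 0 0 0 0 0 0",
)

```text
clock: 2.65
eef_pos: [449.1, -33.7, 98.3]
tool_rot: [3.141, -0.002, 0.232]
force: [-1.0, -0.4, -2.1]
width: 29.1
gripper_force: 59.5
```

Emit:
move_arm(
  targets="-1 0 0 0 0 0 0;-1 0 0 0 0 0 0;-1 0 0 0 0 0 0;-1 0 0 0 0 0 0;-1 0 0 -0.3 0 0 0",
)

```text
clock: 3.07
eef_pos: [448.4, -33.4, 100.4]
tool_rot: [-3.141, -0.0, 0.232]
force: [-0.5, -0.3, -2.4]
width: 29.1
gripper_force: 59.8
```

Emit:
move_arm(
  targets="-1 0 0 -1.2 0 0 0;-1 0 0 -3 0 0 0;-1 0 0 -3 0 0 0;-1 0 0 -3 0 0 0;-1 0.4 -1.6 -1 0 0 0",
)

```text
clock: 3.48
eef_pos: [450.4, -20.2, 216.0]
tool_rot: [3.138, -0.006, 0.227]
force: [1.2, -0.1, -3.0]
width: 28.9
gripper_force: 60.0
```

Emit:
move_arm(
  targets="-1 0.7 -3 0 0 0 0;-1 0.7 -3 0 0 0 0;-1 0.8 -3 0 0 0 0;-1 0.7 -3 0 0 0 0;-1 0.7 -3 0 0 0 0",
)

```text
clock: 3.9
eef_pos: [448.5, 138.7, 212.4]
tool_rot: [-3.141, 0.001, 0.232]
force: [-0.3, -0.1, -2.9]
width: 29.3
gripper_force: 60.0
```

Emit:
move_arm(
  targets="-1 0.8 -3 0 0 0 0;-1 0.7 -3 0 0 0 0;-1 0.8 -3 0 0 0 0;-1 0.7 -3 0 0 0 1.9;-1 0.9 -4 0 0 0 1.9",
)

```text
clock: 4.32
eef_pos: [451.1, 300.9, 212.2]
tool_rot: [3.14, 0.002, 0.162]
force: [1.5, -0.8, -2.1]
width: 29.4
gripper_force: 59.9
```

Run:
```python
from h import *
for i in range(4): s=read_state(); 
im=snap("scene","s2.png",(280,120,480,250),4); s=read_state(); print(s["eef_pos"],s["tool_rot"],s["width"],s["force"],s["clock"])
```

```text
[450.2064233  314.14340031 212.05637058] [-3.13405620e+00 -2.18143542e-03  1.71780199e-01] 29.32751279301349 [ 0.93752275 10.84035218 -1.42542583] 4.3667
```

View pics/s2.png

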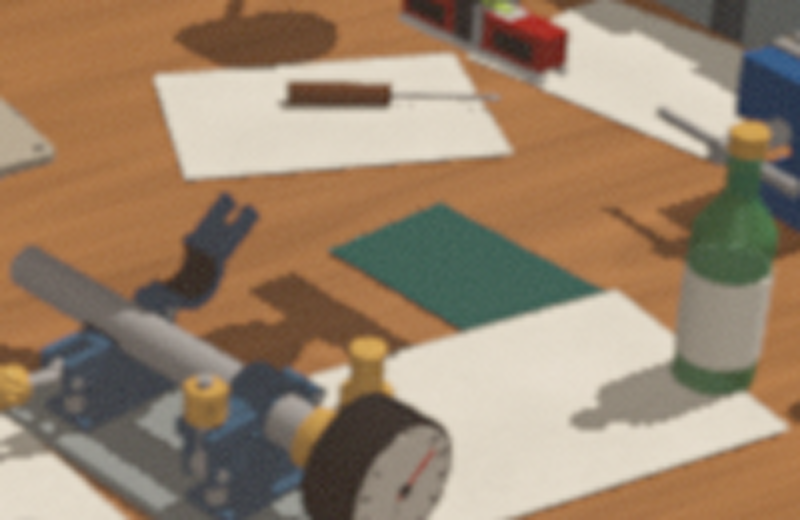

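The level hangs straight in the grip (top of the crop, with a grey sole), and the mat at (450,265) is clear. Lowering.

Emit:
move_arm(
  targets="-1 0 0 2 0 0 0;-1 0 0 4 0 0 0;-1 0 0 4 0 0 0;-1 0 0 4 0 0 0;-1 0 0 2.5 0 0 0",
)

```text
clock: 4.78
eef_pos: [449.4, 300.8, 43.9]
tool_rot: [3.14, 0.004, 0.167]
force: [-1.0, 0.4, -1.5]
width: 29.2
gripper_force: 60.1
```

Emit:
move_arm(
  targets="-1 0 0 1 0 0 0;-1 0 0 1 0 0 0;-1 0 0 0.5 0 0 0;-1 0 0 0 0 0 0;-1 0 0 0 0 0 0",
)

```text
clock: 5.2
eef_pos: [452.6, 302.4, 23.5]
tool_rot: [-3.141, -0.002, 0.166]
force: [0.1, -0.6, -1.8]
width: 29.0
gripper_force: 60.1
```

Emit:
move_arm(
  targets="-1 0 0 0.2 0 0 0;-1 0 0 0.2 0 0 0;-1 0 0 0.2 0 0 0;-1 0 0 0.1 0 0 0;-1 0 0 0 0 0 0",
)

```text
clock: 5.62
eef_pos: [451.6, 301.9, 15.3]
tool_rot: [-3.142, 0.0, 0.166]
force: [0.0, 0.1, -1.9]
width: 29.0
gripper_force: 60.1
```

Emit:
move_arm(
  targets="-1 0 0 0.1 0 0 0;-1 0 0 0.1 0 0 0;-1 0 0 0 0 0 0;-1 0 0 0 0 0 0",
)

```text
clock: 5.95
eef_pos: [451.6, 301.8, 13.2]
tool_rot: [3.142, 0.0, 0.166]
force: [-0.9, 0.1, -2.1]
width: 29.3
gripper_force: 60.1
```

Emit:
move_arm(
  targets="-1 0 0 0.1 0 0 0;-1 0 0 0 0 0 0;-1 0 0 0 0 0 0",
)

```text
clock: 6.2
eef_pos: [451.7, 301.9, 12.3]
tool_rot: [-3.142, 0.0, 0.166]
force: [0.4, -0.4, -2.6]
width: 29.1
gripper_force: 60.1
```

Emit:
move_arm(
  targets="-1 0 0 0.1 0 0 0;-1 0 0 0 0 0 0;-1 0 0 0 0 0 0",
)

```text
clock: 6.45
eef_pos: [451.8, 301.9, 11.8]
tool_rot: [-3.141, -0.0, 0.166]
force: [-2.0, -0.4, 4.7]
width: 29.2
gripper_force: 60.9
```

Contact (+4.7 N). Releasing, rising and moving over to the strap ear.

Emit:
move_arm(
  targets="-0.1 0 0 0 0 0 0;0.2 0 0 0 0 0 0;0.4 0 0 0 0 0 0;0.5 0 0 0 0 0 0;0.5 0 0 -0.5 0 0 0",
)

```text
clock: 6.87
eef_pos: [451.2, 301.6, 15.7]
tool_rot: [3.141, 0.001, 0.166]
force: [0.2, 0.0, 0.2]
width: 64.2
gripper_force: 0.0
```

Emit:
move_arm(
  targets="0.5 0 0 -2 0 0 0;0.5 0 0 -4 0 0 0;0.5 0 0 -4 0 0 0;0.5 0 0 -4 0 0 0;0.5 0 0 -4 0 0 0",
)

```text
clock: 7.28
eef_pos: [451.3, 301.5, 198.4]
tool_rot: [3.141, 0.0, 0.165]
force: [0.8, 1.3, 0.2]
width: 64.1
gripper_force: 0.0
```

Emit:
move_arm(
  targets="0.5 -0.7 3.6 0 0 0 0;0.5 -0.7 3.6 0 0 0 0;0.5 -0.7 3.6 0 0 0 0;0.5 -0.7 3.6 0 0 0 0;0.5 -0.7 3.6 0 0 0 0",
)

```text
clock: 7.7
eef_pos: [446.5, 117.1, 196.8]
tool_rot: [-3.141, -0.001, 0.166]
force: [-0.1, -0.6, -0.7]
width: 64.0
gripper_force: 0.0
```

Emit:
move_arm(
  targets="0.5 -0.7 3.8 0 0 0 0;0.5 0 0 0 0 0 -6.7;0.5 0 0 0 0 0 -6.7;0.5 0 0 0 0 0 -6.7;0.5 0 0 0 0 0 -6.7",
)

```text
clock: 8.12
eef_pos: [446.2, 79.5, 196.7]
tool_rot: [3.141, -0.0, 0.638]
force: [-0.3, 0.7, -0.0]
width: 64.5
gripper_force: 0.0
```

Emit:
move_arm(
  targets="0.5 0 0 0 0 0 -6.7;0.5 0 0 0 0 0 -6.7;0.5 0 0 0 0 0 -6.7;0.5 0 0 0 0 0 -6.7;0.5 0 0 0 0 0 -6.7",
)

```text
clock: 8.53
eef_pos: [446.2, 79.8, 196.7]
tool_rot: [3.141, -0.0, 1.224]
force: [-1.1, -0.1, -0.3]
width: 63.7
gripper_force: 0.0
```

Emit:
move_arm(
  targets="0.5 0 0 0 0 0 -6.7;0.5 0 0 0 0 0 -6.7;0.5 0 0 0 0 0 -6.7;0.5 0 0 0 0 0 -6.7;0.5 0 0 0 0 0 -6.5",
)

```text
clock: 8.95
eef_pos: [446.2, 79.7, 196.6]
tool_rot: [3.141, 0.0, 1.805]
force: [-0.6, -0.2, 0.4]
width: 63.8
gripper_force: 0.0
```

Run:
```python
from h import *
snap("wrist"); im=snap("wrist","w3.png",None,1.25); s=read_state(); print(s["eef_pos"],s["tool_rot"],s["width"],s["force"],s["clock"],s["qpos"])
```

```text
[446.17484011  79.66195714 196.58419111] [ 3.14137262e+00 -8.34018401e-05  1.79943583e+00] 64.19990475778218 [ 0.40749399 -0.70615188  0.18868559] 9.05 [-0.14086519  0.40693621 -0.13265604  2.0814738   0.08559418  0.65793118
 -0.10193783]
```

View pics/w3.png

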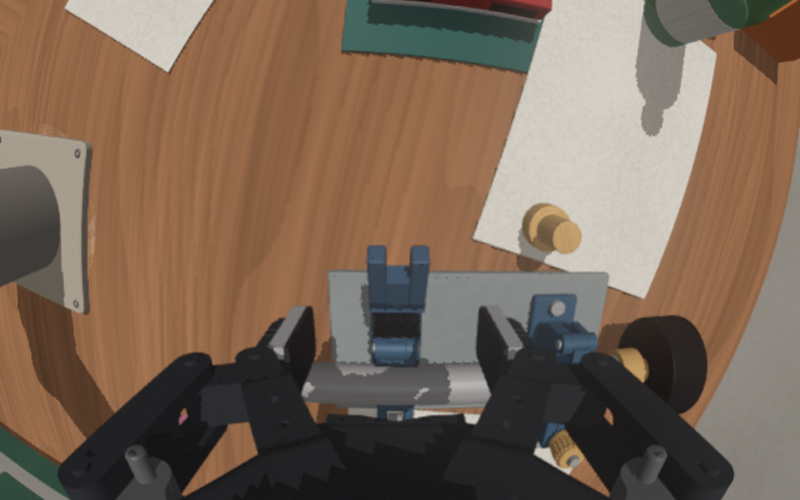

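Wrist view: the level stands on the mat at the top. The ear prong tips are at (377,247) and (420,247), the slot bottom at (398,268) and the tube at (395,383).

```bash
cat > fit3.py <<'E'
from wfit import *
I=load("w3.png"); w=lambda u,v: np.array([u,v])/1.25
def pts(p):
    X,Y,yaw,th=p
    W=lambda x,y,z: np.array([X+x*np.cos(yaw)-y*np.sin(yaw),Y+x*np.sin(yaw)+y*np.cos(yaw),z+75])
    ear=lambda x,a,c: W(x,34+a*np.cos(th)+c*np.sin(th),-a*np.sin(th)+c*np.cos(th))
    return [(w(330,272),W(-62,75,-63)),(w(608,272),W(212,75,-63)),(w(377,247),ear(-12.5,-102,2)),(w(420,247),ear(12.5,-102,2)),(w(398,267),ear(0,-82,2)),(w(371,305),ear(-18,-58,2)),(w(426,305),ear(18,-58,2))]
r=least_squares(lambda p:np.concatenate([wproj(I,W)-q for q,W in pts(p)]+[[(p[2]-.23)/.01]]),[472,-28,.23,2.6],loss="soft_l1",x_scale=[100,100,.1,.1])
print(r.x.round(3)); print(r.fun[:-1].reshape(-1,2).round(1))
X,Y,yaw,th=r.x
for t in np.arange(2.6,-.01,-.2): print(t.round(1),(34-84*np.cos(t)+9*np.sin(t)).round(1),(84*np.sin(t)+9*np.cos(t)).round(1))
print((34-84*np.cos(th)+9*np.sin(th)).round(1),(84*np.sin(th)+9*np.cos(th)).round(1))
E
python3 fit3.py
```

```text
[ 4.73769e+02 -2.85930e+01  2.34000e-01  2.65600e+00]
[[-1.6  0.7]
 [ 2.9  0.4]
 [ 0.1  0.1]
 [ 0.2  0.2]
 [ 0.3  3.7]
 [-0.2 -6.2]
 [-0.5 -6.1]]
2.6 110.6 35.6
2.4 102.0 50.1
2.2 90.7 62.6
2.0 77.1 72.6
1.8 61.8 79.8
1.6 45.4 83.7
1.4 28.6 84.3
1.2 12.0 81.6
1.0 -3.8 75.5
0.8 -18.1 66.5
0.6 -30.2 54.9
0.4 -39.9 41.0
0.2 -46.5 25.5
-0.0 -50.0 9.0
112.5 31.3
```

Emit:
move_arm(
  targets="0.5 0 0 3.5 0 0 0;0.5 0 0 3.5 0 0 0;0.5 0 0 2.5 0 0 0;0.5 0 0 1.4 0 0 0;-1 0 0 0 0 0 0",
)

```text
clock: 9.47
eef_pos: [444.3, 79.4, 84.9]
tool_rot: [-3.136, 0.001, 1.796]
force: [0.4, -0.1, -0.4]
width: 53.4
gripper_force: 0.0
```

Emit:
move_arm(
  targets="-1 0 0 0 0 0 0;-1 0 0 0 0 0 0;-1 0 0 0 0 0 0;-1 0 0 0 0 0 0;-1 0 0 0 0 0 0",
)

```text
clock: 9.88
eef_pos: [447.4, 80.0, 88.2]
tool_rot: [3.139, 0.0, 1.798]
force: [2.1, 0.3, -1.0]
width: 35.5
gripper_force: 60.7
```

Emit:
move_arm(
  targets="-1 -0.5 0 -0.9 0 0 0;-1 -0.55 0 -0.95 0 0 0;-1 -0.55 0 -0.65 0 0 0;-1 -0.6 0 -0.6 0 0 0;-1 0 0 0 0 0 0",
)

```text
clock: 10.3
eef_pos: [452.5, 58.2, 119.3]
tool_rot: [3.139, -0.0, 1.799]
force: [4.5, 0.1, -5.5]
width: 35.2
gripper_force: 62.8
```

Run:
```python
from h import *
s=read_state(); print(s["eef_pos"],s["tool_rot"],s["width"],s["force"],s["torque"],s["clock"])
```

```text
[452.48889307  58.17918375 119.268847  ] [ 3.13859175e+00 -1.82603727e-04  1.79858463e+00] 35.2418659652252 [ 4.45792388  0.13918484 -5.47490055] [ 0.28113792 -0.54855698  0.06903068] 10.3
```

Forces are small. Continuing along the arc.

Emit:
move_arm(
  targets="-1 -0.7 0 -0.5 0 0 0;-1 -0.7 0 -0.5 0 0 0;-1 -0.75 0 -0.4 0 0 0;-1 -0.8 0 -0.35 0 0 0;-1 -0.8 0 -0.2 0 0 0",
)

```text
clock: 10.72
eef_pos: [460.1, 24.9, 137.9]
tool_rot: [3.14, -0.003, 1.802]
force: [3.2, 9.8, -9.1]
width: 34.9
gripper_force: 62.4
```

Emit:
move_arm(
  targets="-1 -0.85 0 -0.15 0 0 0;-1 -0.85 0 -0.05 0 0 0;-1 -0.85 0 0 0 0 0;-1 -0.85 0 0.1 0 0 0;-1 -0.8 0 0.15 0 0 0",
)

```text
clock: 11.13
eef_pos: [469.5, -15.3, 138.3]
tool_rot: [3.139, -0.004, 1.802]
force: [0.9, 9.8, 1.8]
width: 35.3
gripper_force: 62.1
```

Emit:
move_arm(
  targets="-1 -0.8 0 0.25 0 0 0;-1 -0.8 0 0.35 0 0 0;-1 -0.75 0 0.4 0 0 0;-1 -0.7 0 0.5 0 0 0;-1 0 0 0 0 0 0",
)

```text
clock: 11.55
eef_pos: [476.9, -47.6, 122.8]
tool_rot: [3.14, -0.001, 1.8]
force: [2.7, 3.3, 1.9]
width: 35.2
gripper_force: 63.0
```

Run:
```python
from h import *
im=snap("scene","s4.png",(280,140,420,245),5.7)
s=read_state(); print(s["eef_pos"],s["tool_rot"],s["width"],s["force"],s["torque"],s["clock"])
X,Y,c,n=472.5,-28.5,np.cos(.232),np.sin(.232); d=s["eef_pos"]-np.array([X,Y,75]); print(d[0]*c+d[1]*n,-d[0]*n+d[1]*c,d[2])
```

```text
[476.86538781 -47.51005549 122.91557887] [ 3.13958607e+00 -8.13922919e-04  1.80041014e+00] 35.146723027506816 [3.17545846 3.1098242  0.75785818] [ 0.93375519 -0.4347116   0.0438633 ] 11.6
-0.12244309673678444 -19.504456621818658 47.915578873441646
```

View pics/s4.png

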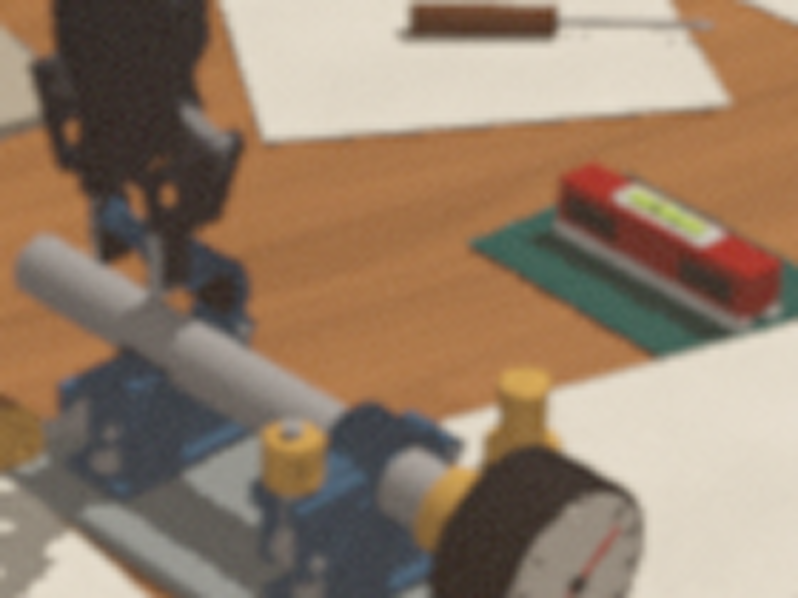

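The ear is held at about 0.8 rad, and the level stands upright on the mat. Continuing to about 0.4 rad, then releasing and rising.

Emit:
move_arm(
  targets="-1 -0.6 0 0.55 0 0 0;-1 -0.6 0 0.6 0 0 0;-1 -0.5 0 0.65 0 0 0;-1 -0.5 0 0.7 0 0 0;-1 0 0 0 0 0 0",
)

```text
clock: 12.02
eef_pos: [482.1, -69.8, 97.5]
tool_rot: [3.14, 0.0, 1.8]
force: [4.6, 1.4, 2.0]
width: 35.4
gripper_force: 63.8
```

Emit:
move_arm(
  targets="0 0 0 0 0 0 0;0.3 0 0 0 0 0 0;0.4 0 0 0 0 0 0;0.4 0 0 0 0 0 0;0.4 0 0 -1 0 0 0",
)

```text
clock: 12.43
eef_pos: [479.4, -70.1, 106.4]
tool_rot: [-3.138, -0.001, 1.8]
force: [0.5, -0.6, -0.3]
width: 60.2
gripper_force: 0.0
```

Emit:
move_arm(
  targets="0.4 0 0 -2.5 0 0 0;0.4 0 0 -3 0 0 0;-1 0 0 -1.5 0 0 0;-1 0 0 0 0 0 0;-1 0 0 0 0 0 0",
)

```text
clock: 12.85
eef_pos: [481.5, -70.3, 178.5]
tool_rot: [3.14, 0.001, 1.799]
force: [0.3, -0.6, -1.0]
width: 24.1
gripper_force: 0.0
```

Emit:
move_arm(
  targets="-1 0 0 0 0 0 0;-1 0 0 0 0 0 0;-1 0 0 0 0 0 0;-1 0 0 0 0 0 0",
)

```text
clock: 13.18
eef_pos: [480.5, -70.0, 176.5]
tool_rot: [-3.14, -0.001, 1.799]
force: [-0.1, 0.7, 0.4]
width: -0.1
gripper_force: 0.0
```

```bash
cat >> h.py <<'E'
def st():
    s=read_state(); c,n=np.cos(.232),np.sin(.232); d=s["eef_pos"]-np.array([472.5,-28.5,75])
    print("stand",np.round([d[0]*c+d[1]*n,-d[0]*n+d[1]*c,d[2]],1),"w",round(s["width"],1),"F",s["force"].round(1),"t",s["clock"],"yaw",round(s["tool_rot"][2],3))
E
python3 -c "from h import *;snap('wrist','w5.png',None,1.25);st()"
```

```text
stand [ -1.5 -42.2 101.6] w -0.1 F [-0.  -0.1  0.4] t 13.2333 yaw 1.8
```

View pics/w5.png

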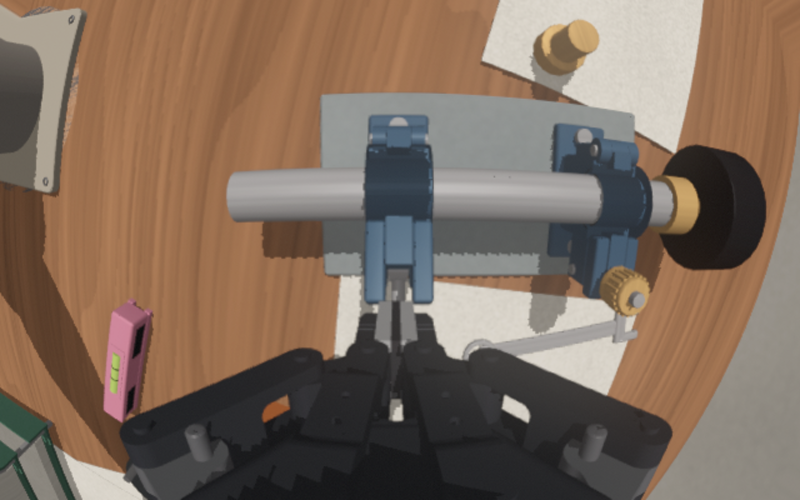

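The strap is nearly down. The shut fingers could slip into the slot, so I'll press with them slightly apart, over the solid part of the ear.

Emit:
move_arm(
  targets="-0.7 0.35 0.15 0 0 0 0;-0.7 0 0 1 0 0 0;-0.7 0 0 1.5 0 0 0;-0.7 0 0 1.5 0 0 0;-0.7 0 0 0 0 0 0",
)

```text
clock: 13.65
eef_pos: [480.1, -65.8, 135.2]
tool_rot: [-3.137, -0.002, 1.8]
force: [-0.0, 0.9, 0.2]
width: 13.0
gripper_force: 0.0
```

Emit:
move_arm(
  targets="-0.7 0 0 0.8 0 0 0;-0.7 0 0 0.8 0 0 0;-0.7 0 0 0.7 0 0 0;-0.7 0 0 0.7 0 0 0;-0.7 0 0 0.3 0 0 0",
)

```text
clock: 14.07
eef_pos: [481.6, -66.3, 103.5]
tool_rot: [-3.141, -0.0, 1.799]
force: [-0.3, -1.2, 1.3]
width: 12.8
gripper_force: 0.4
```

```bash
python3 -c "from h import *;st()"
```

```text
stand [  0.2 -38.9  28.5] w 12.8 F [-0.3 -1.2  1.3] t 14.0667 yaw 1.799
```

Emit:
move_arm(
  targets="-0.7 0 0 0.4 0 0 0;-0.7 0 0 0.4 0 0 0;-0.7 0 0 0.2 0 0 0;-0.7 0 0 0 0 0 0",
)

```text
clock: 14.4
eef_pos: [481.5, -66.2, 93.9]
tool_rot: [-3.141, -0.0, 1.799]
force: [-0.2, 0.2, 0.4]
width: 12.8
gripper_force: 0.0
```

Emit:
move_arm(
  targets="-0.7 0 0 0.15 0 0 0;-0.7 0 0 0.15 0 0 0;-0.7 0 0 0 0 0 0",
)

```text
clock: 14.65
eef_pos: [481.8, -66.3, 91.3]
tool_rot: [3.141, 0.0, 1.799]
force: [-0.3, 0.5, 0.2]
width: 12.6
gripper_force: 0.0
```

Emit:
move_arm(
  targets="-0.7 0 0 0.15 0 0 0;-0.7 0 0 0.15 0 0 0;-0.7 0 0 0 0 0 0",
)

```text
clock: 14.9
eef_pos: [482.0, -66.4, 90.8]
tool_rot: [3.141, 0.001, 1.799]
force: [-5.7, 0.2, 28.0]
width: 12.8
gripper_force: 14.1
```

```bash
python3 -c "from h import *;st();snap('scene','s6.png',(280,160,400,250),6.6)"
```

```text
stand [  0.5 -39.   15.8] w 12.8 F [-5.7  0.2 28. ] t 14.9 yaw 1.799
```

View pics/s6.png

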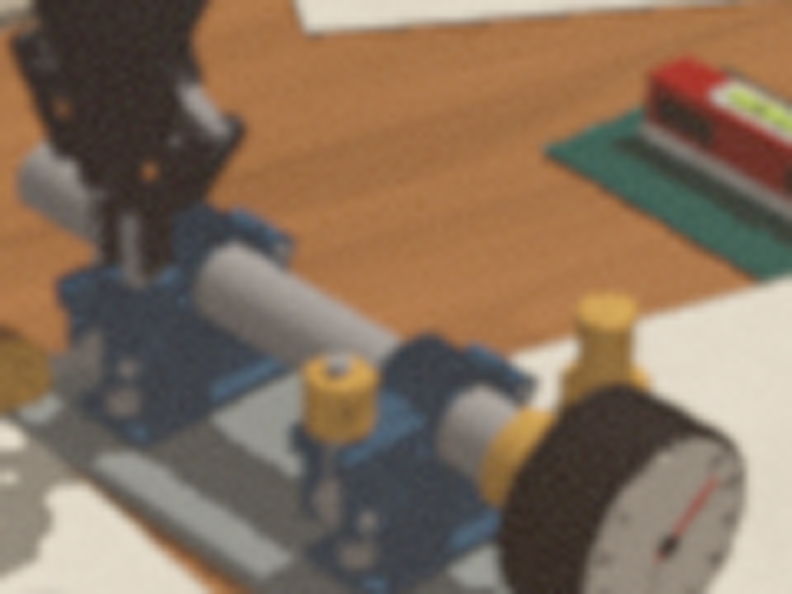

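The strap is home: a firm stop with 28 N at 15.8 mm, where the ear's top should be 16. Next I'll get the bolt angle from the existing pictures.

Run:
```python
from wfit import *
S=load("scene0.png");I=load("w1.png")
c,n=np.cos(.232),np.sin(.232)
W=lambda x,y,z: np.array([472.5+x*c-y*n,-28.5+x*n+y*c,z+75])
print("closed nut resid scene",proj(S,W(150,-56,33))-[264+398/5.9,160+357/5.9], "wrist",wproj(I,W(150,-56,51))-np.array([474,29])/1.25)
for b in (1.2,1.3,1.4,1.5,1.6):
    P=W(0,-56-53*np.sin(b),-20+53*np.cos(b)); print(b,(proj(S,P)-[264+105/5.9,160+333/5.9]).round(1),(wproj(I,P)-np.array([515,211])/1.25).round(1))
```

```text
closed nut resid scene [-1.07369841 -0.90116462] wrist [ 0.00544748 -2.79858128]
1.2 [-1.2 -2.2] [-0.8 -0.1]
1.3 [-1.6 -0.5] [-0.7 -0.7]
1.4 [-1.8  1.2] [-1.1 -1.4]
1.5 [-1.9  2.9] [-1.9 -2. ]
1.6 [-1.8  4.4] [-3.1 -2.6]
```

Emit:
move_arm(
  targets="-0.7 0 0 -1 0 0 0;-0.7 0 0 -3 0 0 0;0.4 0 0 -3.5 0 0 0;0.4 -3.5 0 0 0 0 0;0.4 -3.5 0 0 0 0 0",
)

```text
clock: 15.37
eef_pos: [499.7, -133.2, 165.9]
tool_rot: [3.137, 0.001, 1.805]
force: [-0.2, -0.5, -0.2]
width: 48.3
gripper_force: 0.0
```

Emit:
move_arm(
  targets="0.4 0 0 0 0 0 0;0.4 0 0 0 0 0 0",
)

```text
clock: 15.53
eef_pos: [497.7, -136.9, 163.4]
tool_rot: [3.141, 0.001, 1.795]
force: [0.1, -0.5, 0.3]
width: 59.6
gripper_force: 0.0
```

```bash
python3 -c "
from wfit import *
st();im=snap('wrist','w7.png')
s=read_state()
hsv=cv2.cvtColor(im['color'],cv2.COLOR_RGB2HSV)
c,n=np.cos(.232),np.sin(.232)
W=lambda x,y,z: np.array([472.5+x*c-y*n,-28.5+x*n+y*c,z+75])
for b in (1.2,1.35,1.5): print(b,wproj(im,W(0,-56-53*np.sin(b),-20+53*np.cos(b))), wproj(im,W(0,-56,33)))
"
```

```text
stand [  -0.4 -111.3   88.4] w 59.6 F [ 0.1 -0.5  0.3] t 15.5333 yaw 1.795
1.2 [317.02449261 203.08045697] [316.4742536 141.1256508]
1.35 [317.03394    203.47827039] [316.4742536 141.1256508]
1.5 [317.03119309 202.40407527] [316.4742536 141.1256508]
```

Emit:
move_arm(
  targets="0.4 0.3 0 3 0 0 0;0.4 0 0 3.5 0 0 0;0.4 0 0 3 0 0 0;0.4 0 0 2 0 0 0;0.4 0 0 0 0 0 0",
)

```text
clock: 16.0
eef_pos: [493.8, -129.0, 44.6]
tool_rot: [-3.134, -0.004, 1.802]
force: [-1.0, -0.4, -0.0]
width: 59.9
gripper_force: 0.0
```

Emit:
move_arm(
  targets="-1 0 0 0 0 0 0;-1 0 0 0 0 0 0;-1 0 0 0 0 0 0;-1 0 0 0 0 0 0;-1 0 0 0 0 0 0",
)

```text
clock: 16.42
eef_pos: [496.4, -131.6, 49.4]
tool_rot: [-3.141, 0.0, 1.799]
force: [-3.3, 0.6, 2.3]
width: 26.4
gripper_force: 59.2
```

```bash
python3 -c "from h import *;st()
for b in np.arange(1.3,-.01,-.1): print(b.round(1),(-56-53*np.sin(b)).round(1),(-20+53*np.cos(b)).round(1))"
```

```text
stand [  -0.4 -105.8  -25.6] w 26.4 F [-3.3  0.6  2.3] t 16.4167 yaw 1.799
1.3 -107.1 -5.8
1.2 -105.4 -0.8
1.1 -103.2 4.0
1.0 -100.6 8.6
0.9 -97.5 12.9
0.8 -94.0 16.9
0.7 -90.1 20.5
0.6 -85.9 23.7
0.5 -81.4 26.5
0.4 -76.6 28.8
0.3 -71.7 30.6
0.2 -66.5 31.9
0.1 -61.3 32.7
-0.0 -56.0 33.0
```

Emit:
move_arm(
  targets="-1 0.15 0 -0.5 0 0 0;-1 0.2 0 -0.5 0 0 0;-1 0.25 0 -0.45 0 0 0;-1 0.3 0 -0.45 0 0 0;-1 0 0 0 0 0 0",
)

```text
clock: 16.83
eef_pos: [494.1, -121.6, 67.8]
tool_rot: [-3.14, -0.001, 1.8]
force: [-3.0, 2.7, -7.5]
width: 25.7
gripper_force: 59.5
```

Emit:
move_arm(
  targets="-1 0.35 0 -0.4 0 0 0;-1 0.4 0 -0.35 0 0 0;-1 0.4 0 -0.3 0 0 0;-1 0 0 0 0 0 0",
)

```text
clock: 17.17
eef_pos: [491.4, -110.0, 78.1]
tool_rot: [-3.14, -0.001, 1.803]
force: [-4.7, 4.0, -9.0]
width: 25.6
gripper_force: 59.3
```

```bash
python3 -c "from h import *;st()"
```

```text
stand [ -0.4 -83.7   3.1] w 25.6 F [-4.7  4.  -9. ] t 17.1667 yaw 1.803
```

Emit:
move_arm(
  targets="0.4 0 0 0 0 0 0;0.4 0 0 0 0 0 0;0.4 0 0 0 0 0 0;0.4 0 0 0 0 0 0;0.4 0 0 -1 0 0 0",
)

```text
clock: 17.58
eef_pos: [492.2, -111.9, 87.5]
tool_rot: [-3.141, -0.0, 1.799]
force: [0.2, 0.1, 0.2]
width: 59.5
gripper_force: 0.0
```

Emit:
move_arm(
  targets="0.4 0 0 -3 0 0 0;0.4 0 0 -3 0 0 0;-1 -2.4 0 -2 0 0 0;-1 -2.4 0 0 0 0 0;-1 0 0 0 0 0 0",
)

```text
clock: 18.0
eef_pos: [505.6, -164.5, 170.6]
tool_rot: [3.136, 0.006, 1.793]
force: [-0.2, -0.3, -0.4]
width: 23.9
gripper_force: 0.0
```

Emit:
move_arm(
  targets="-1 0 0 0 0 0 0;-1 0 0 0 0 0 0;-1 0 0 0 0 0 0;-1 0 0 0 0 0 0",
)

```text
clock: 18.33
eef_pos: [502.9, -157.3, 167.6]
tool_rot: [-3.141, -0.001, 1.801]
force: [1.0, -0.6, 0.7]
width: -0.3
gripper_force: 0.0
```

```bash
python3 -c "
from h import *
st();im=snap('scene','s8.png')
c,n=np.cos(.232),np.sin(.232)
W=lambda x,y,z: np.array([472.5+x*c-y*n,-28.5+x*n+y*c,z+75])
hsv=cv2.cvtColor(im['color'],cv2.COLOR_RGB2HSV); m=cv2.inRange(hsv,(15,100,70),(30,255,255))
k,l,s,ce=cv2.connectedComponentsWithStats(m)
for i in range(1,k):
    if s[i,4]>25 and 265<ce[i][0]<400 and 150<ce[i][1]<260: print(ce[i].round(1),s[i])
for b in (.4,.5,.6,.7,.8): print(b,proj(im,W(0,-56-53*np.sin(b),-20+53*np.cos(b))).round(1))
print('closed',proj(im,W(150,-56,33)))"
```

```text
stand [  -0.  -132.3   92.6] w -0.3 F [ 1.  -0.6  0.7] t 18.3333 yaw 1.801
[284.5 207.4] [277 201  15  13 115]
[371.  211.5] [365 203  13  19 151]
[330.9 220.3] [326 214  11  13 115]
[357.4 228.1] [353 222  12  15  84]
0.4 [288.1 201.5]
0.5 [286.8 202.8]
0.6 [285.6 204.3]
0.7 [284.5 205.8]
0.8 [283.5 207.4]
closed [330.38392871 219.60730995]
```

Emit:
move_arm(
  targets="-1 0 0 2.5 0 0 0;-1 0 0 3 0 0 0;-1 0 0 2.5 0 0 0;-1 0.4 0 0.3 0 0 0;-1 0.4 0 0 0 0 0",
)

```text
clock: 18.8
eef_pos: [500.1, -149.6, 83.5]
tool_rot: [-3.138, -0.002, 1.8]
force: [0.4, -0.2, 0.0]
width: -0.0
gripper_force: 0.0
```

Emit:
move_arm(
  targets="-1 0.5 0 0 0 0 0;-1 0.5 0 -0.3 0 0 0;-1 0.5 0 -0.4 0 0 0;-1 0.5 0 -0.4 0 0 0;-1 0 0 0 0 0 0",
)

```text
clock: 19.22
eef_pos: [498.6, -132.1, 99.0]
tool_rot: [3.137, 0.004, 1.799]
force: [-0.7, -4.1, 3.4]
width: -0.1
gripper_force: 2.1
```

```bash
python3 -c "from h import *;st()"
```

```text
stand [   1.6 -106.8   24. ] w -0.1 F [-0.7 -4.1  3.4] t 19.2167 yaw 1.799
```

Emit:
move_arm(
  targets="-1 0.5 0 0 0 0 0;-1 0.5 0 0 0 0 0;-1 0.4 -0.1 0 0 0 0;-1 0.4 0 0 0 0 0;-1 0 0 0 0 0 0",
)

```text
clock: 19.63
eef_pos: [491.7, -112.0, 96.0]
tool_rot: [3.141, -0.001, 1.801]
force: [-0.1, 0.4, -0.2]
width: -0.0
gripper_force: 0.0
```

Emit:
move_arm(
  targets="-1 0.2 0 0 0 0 0;-1 0.2 0 0 0 0 0;-1 0 0 0 0 0 0",
)

```text
clock: 19.88
eef_pos: [490.7, -109.3, 95.6]
tool_rot: [-3.141, -0.001, 1.8]
force: [0.2, 0.6, 0.1]
width: 0.0
gripper_force: 0.1
```

```bash
python3 -c "from h import *;st()"
```

```text
stand [ -0.9 -82.8  20.6] w 0.0 F [0.2 0.6 0.1] t 19.8833 yaw 1.8
```

```bash
cat > nut.py <<'E'
from h import *
st();im=snap('scene','s9.png',(280,160,400,250),6.6)
c,n=np.cos(.232),np.sin(.232)
W=lambda x,y,z: np.array([472.5+x*c-y*n,-28.5+x*n+y*c,z+75])
hsv=cv2.cvtColor(im['color'],cv2.COLOR_RGB2HSV); m=cv2.inRange(hsv,(15,100,70),(30,255,255))
k,l,s,ce=cv2.connectedComponentsWithStats(m)
for i in range(1,k):
    if s[i,4]>15 and 265<ce[i][0]<345 and 150<ce[i][1]<260: print(ce[i].round(1),s[i])
for b in (0,.1,.2,.3,.4,.5,.7): print(b,proj(im,W(0,-56-53*np.sin(b),-20+53*np.cos(b))).round(1))
E
python3 nut.py
```

```text
stand [ -0.9 -82.8  20.6] w 0.0 F [0.2 0.6 0.1] t 19.8833 yaw 1.8
[295.2 198.1] [291 192   9  12  78]
[330.9 220.3] [326 214  11  13 115]
0 [293.7 197.5]
0.1 [292.3 198.3]
0.2 [290.8 199.2]
0.3 [289.4 200.3]
0.4 [288.1 201.5]
0.5 [286.8 202.8]
0.7 [284.5 205.8]
```

Emit:
move_arm(
  targets="-1 0.15 0 0 0 0 0;-1 0.1 0 0 0 0 0;-1 0 0 0 0 0 0",
)

```text
clock: 20.18
eef_pos: [490.3, -108.1, 95.7]
tool_rot: [-3.141, 0.001, 1.799]
force: [1.0, -3.6, -0.7]
width: 0.0
gripper_force: 1.6
```

Emit:
move_arm(
  targets="-1 0.1 0 -0.3 0 0 0;-1 0.1 0 0 0 0 0;-1 0 0 0 0 0 0",
)

```text
clock: 20.43
eef_pos: [489.8, -108.0, 98.7]
tool_rot: [-3.141, 0.003, 1.797]
force: [1.2, -8.3, -2.7]
width: 0.0
gripper_force: 3.9
```

```bash
python3 nut.py
```

```text
stand [ -1.5 -81.4  23.7] w 0.0 F [ 1.2 -8.3 -2.7] t 20.4333 yaw 1.797
[295.5 198. ] [291 192   9  12  81]
[330.8 220.2] [326 214  12  13 114]
0 [293.7 197.5]
0.1 [292.3 198.3]
0.2 [290.8 199.2]
0.3 [289.4 200.3]
0.4 [288.1 201.5]
0.5 [286.8 202.8]
0.7 [284.5 205.8]
```

Force is rising at the expected upright position. A last firm push, then back off and rise.

Emit:
move_arm(
  targets="-1 0.15 0 0 0 0 0;-1 0.15 0 0 0 0 0;-1 0 0 0 0 0 0;-1 0 0 0 0 0 0",
)

```text
clock: 20.82
eef_pos: [489.7, -107.8, 98.8]
tool_rot: [3.141, 0.006, 1.795]
force: [1.6, -14.4, -4.2]
width: 0.2
gripper_force: 6.9
```

Emit:
move_arm(
  targets="-1 -1.5 0 0 0 0 0;-1 -3 0 0 0 0 0;-1 -2 0 -2 0 0 0;-1 0 0 -4 0 0 0;-1 0 0 -4 0 0 0",
)

```text
clock: 21.23
eef_pos: [502.4, -166.5, 198.7]
tool_rot: [-3.138, -0.003, 1.797]
force: [1.5, 0.3, -0.1]
width: -0.1
gripper_force: 0.0
```

Emit:
move_arm(
  targets="-1 0 0 -4 0 0 0;-1 0 0 -2 0 0 0;-1 0 0 0 0 0 0",
)

```text
clock: 21.48
eef_pos: [506.7, -165.8, 263.8]
tool_rot: [3.133, 0.004, 1.8]
force: [0.8, -0.5, -0.9]
width: -0.1
gripper_force: 0.0
```

```bash
python3 nut.py
python3 - <<'E'
from h import *
a=load("s9.png")["color"][155:260,262:395,::-1]
b=snap("side")["color"][160:340,225:365,::-1]
a=cv2.resize(a,(500,395),interpolation=cv2.INTER_CUBIC); b=cv2.resize(b,(300,386),interpolation=cv2.INTER_CUBIC)
o=np.zeros((395,800,3),np.uint8);o[:395,:500]=a;o[:386,500:]=b; cv2.imwrite("pics/fin.png",o)
E
```

```text
stand [   1.7 -141.5  188.8] w -0.1 F [ 0.8 -0.5 -0.9] t 21.4833 yaw 1.8
[294.2 197.9] [289 193  11  11 103]
[331.  220.3] [326 214  12  13 114]
0 [293.7 197.5]
0.1 [292.3 198.3]
0.2 [290.8 199.2]
0.3 [289.4 200.3]
0.4 [288.1 201.5]
0.5 [286.8 202.8]
0.7 [284.5 205.8]
```

View pics/fin.png

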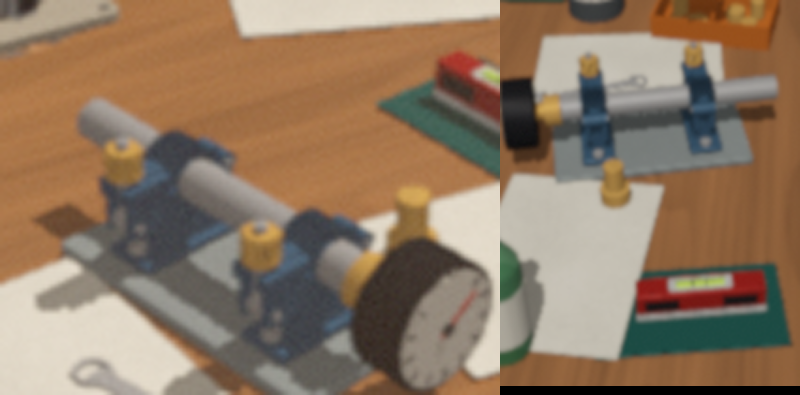

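The two saddles now look identical, with the nuts upright at (123,160) and (261,245). The level stands on the mat at (700,295).

```bash
python3 -c "from h import *;print(order.finish_job())"
```

```text
the job is handed in; nothing more can be done
None
```

The job is handed in: the level stands upright on the mat, the strap is pressed fully home, and the bolt is upright in the slot; the four items to be left alone were not touched.

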